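# Count two blue specimen mounts into the loading tray

### The job

Count exactly two of the three blue specimen mounts into the white tray, any two, each standing flat on the tray's floor with its steel face up. Set them down gently, not dropped, and leave the third blue mount standing where it is on the bench.

Things in the scene. Friction and masses are not known exactly. Their poses are not given: they have to be found in the camera images.
- tray: White open plastic tray fixed to the bench, 180 mm long (its x axis) by 120 mm wide (its y axis) and 16 mm high, walls and floor about 4 mm thick, so 172 x 112 mm inside; empty at first. A black tray of the same shape that holds an orange-amber mount stands on the other side; it is not the one. Origin: the centre of the tray's underside, on the bench; z up.
- blue_a_center (a point): Blue resin specimen mount A: an upright cylinder 32 mm in diameter and 28 mm tall, about 45 g, with a small steel rectangle (15 x 10 mm) set in its top face; loose on the bench, free space of at least 55 mm to the next thing. The three blue mounts are alike. Orange-amber and black mounts of the same size and shape stand among them and belong to other batches. Point: the centre of the cylinder, half-way up (14 mm above its underside); z is its axis, up.
- blue_b_center (a point): Blue resin specimen mount B: an upright cylinder 32 mm in diameter and 28 mm tall, about 45 g, with a small steel rectangle (15 x 10 mm) set in its top face; loose on the bench, free space of at least 55 mm to the next thing. The three blue mounts are alike. Orange-amber and black mounts of the same size and shape stand among them and belong to other batches. Point: the centre of the cylinder, half-way up (14 mm above its underside); z is its axis, up.
- blue_c_center (a point): Blue resin specimen mount C: an upright cylinder 32 mm in diameter and 28 mm tall, about 45 g, with a small steel rectangle (15 x 10 mm) set in its top face; loose on the bench, free space of at least 55 mm to the next thing. The three blue mounts are alike. Orange-amber and black mounts of the same size and shape stand among them and belong to other batches. Point: the centre of the cylinder, half-way up (14 mm above its underside); z is its axis, up.
Things that resemble listed ones, but are neither listed nor needed, are in the scene too. Several things have the shape of the tray; the one meant has the colours described above.

How it is judged:
By the outcome, as a careful person would: the job done as asked, in the order asked, and still so for the second after the job is handed in, with the robot touching nothing.
It also fails if it takes over 54 s, if anything falls off the work surface, if the arm or the gripper's body presses on something with over 40 N, if the wrist force passes 120 N, or if a joint passes its speed limit or range.

### The arm

A 6-joint arm with a two-finger parallel gripper is mounted at the origin on the work surface. World frame = base frame: x ahead of the robot, y to its left, z up, the work surface at z = 0. Lengths are in mm, angles in rad, forces in N, time in s.
With the tool pointing down it reaches from about 350 to 975 mm from the base axis. Payload 7.1 kg.
Tool frame: the origin (TCP) lies at the very end of the fingers, on their centre line; the grasp point (between the pads) lies 19 mm behind it; z points along the fingers, y is the direction in which the jaws open and shut (so a half turn about z gives the same grasp; the last joint's range is limited). The gripper opens to 88 mm and grips with 3 to 60 N. Pads are 20 mm wide; open, the fingers measure 115 mm over their backs; the gripper's body (75 mm by 178 mm) begins 61 mm behind the grasp point.
Start: joints at [1.316, 0.423, 1.63, -0, 1.089, -0.019], TCP at [145.982, 607.696, 222.675] pointing down, gripper open.
Joint ranges: [-3, 3], [-0.9, 2.11], [0.09, 2.58], [-1.31, 4.45], [0.11, 2.69], [-2.54, 2.54]. Speed limits (rad/s): [2.39, 2.39, 3.01, 3.14, 3.14, 3.14].

### API

Orientations are given as a rotation vector (axis times angle).
In Python, from workcell import * gives the robot as it stands.
- The arm moves only by the tool play_rows, never from a script. Its argument "plan" is text: rows parted by semicolons, each of 7 numbers parted by spaces: the finger opening in cm, from 0 to 8.78, then the shift along the tool's x, y, z in cm, then the turn, a rotation vector about the tool's x, y, z in degrees. A call has 1 to 20 rows; each row shifts and turns the commanded pose from where the row before left it, along the tool's axes as they then stand; what a row does not reach is not made up. A row lasts 1/8 s, in which the tool goes at most 62.5 mm and 10.7 degrees, less where a joint would pass 70% of its speed; a pose out of reach is approached as far as the arm can. A call is refused whole if a number of a shift passes 6.25 or a number of a turn 10.7, either way. A call with a gripper value outside its range is refused whole. The fingers move at their own pace and stop on an object; the grip force is fixed at half the most. Time passes only in rows, so rows that do not move let the fingers close. It gives the time, the measured TCP pose, the force and the opening at its end, in the units of the state.
- get_obs(): the state, without advancing time (a new reading comes with each control period).
- get_image(name): name is "scene" or "side" or "wrist"; returns a dict with "pixels" (480x640x3 uint8, red, green, blue), "range_z" (480x640 float32, mm along the optical axis (not along the pixel's ray), 0 where there is no reading), "fx", "fy", "cx", "cy" (pixels), "distortion" ([k1, k2, p1, p2, k3] as OpenCV has them; the pictures are not rectified), "eye" and "attitude" of the camera in the world. Camera axes: x right, y down, z forward; pixel columns grow to the right and rows downward; lengths in mm; the calibration is good to about 2 mm. A picture is of the moment at which its call begins.
- close_job(): hands the job in, once; it reports no verdict.
The state is a dict: "t": time; "qpos": joint angles; "qvel": joint speeds; "joint_torque": joint torques, N m; "ee_pos": TCP position; "orientation": TCP orientation; "ft_force": force on the tool from outside, world axes, zero at the start; "moment": the same for the moment, N m; "width": finger opening in mm.
Only numpy, scipy, OpenCV 4.12 (cv2) and the standard library are available. Lean on these libraries where they do the work, as an engineer would, in place of code of your own. Each camera call takes 0.05 s, during which the arm holds its last target. There are 200 camera calls.

## Working session

There is one attempt and no reset: what is moved stays moved. The work goes in short steps, Python scripts to look and compute and a tool call to move; the robot and the scene stay as the last step left them, time stands still between calls to the robot, and variables do not carry over. Pictures are saved under pics/ and viewed, about 8 in all and at most 12, crops included, and the job is handed in when it is done.

Besides the shell and the picture viewer there is one more tool, called after "Call:" in YAML: its name, and indented under it one key for each argument. play_rows: Moves the arm, as the interface text tells. Its arguments: {"type":"object","properties":{"plan":{"type":"string"}},"required":["plan"]}

```bash
mkdir -p pics
cat > h.py <<'E'
from workcell import *
import numpy as np, cv2
from scipy.spatial.transform import Rotation as R
def rot(a):
    a=np.array(a,float)
    return a if a.shape==(3,3) else (R.from_rotvec(a).as_matrix() if a.size==3 else R.from_quat(a).as_matrix())
def cast(im,uv,z):
    K=np.array([[im['fx'],0,im['cx']],[0,im['fy'],im['cy']],[0,0,1]])
    p=cv2.undistortPoints(np.array(uv,float).reshape(-1,1,2),K,np.array(im['distortion'],float)).reshape(-1,2)
    d=np.c_[p,np.ones(len(p))]@rot(im['attitude']).T
    e=np.array(im['eye'],float)
    return e+d*((z-e[2])/d[:,2])[:,None]
def save(im,n): cv2.imwrite('pics/'+n,im['pixels'][:,:,::-1])
def blobs(im,lo,hi,amin=60):
    m=cv2.inRange(cv2.cvtColor(im['pixels'],cv2.COLOR_RGB2HSV),lo,hi)
    n,l,s,c=cv2.connectedComponentsWithStats(m)
    return [(s[i],c[i],l==i) for i in range(1,n) if s[i][4]>amin]
E
python3 - <<'E'
from h import *
o=get_obs();print(o)
for n in('scene','side'):
    im=get_image(n);save(im,n+'0.png');print(n,im['eye'],im['attitude'])
    for s,c,m in blobs(im,(95,90,40),(130,255,255)):print(s,c.round(),cast(im,[c],20).round())
E
```

```text
{'t': 0.0, 'qpos': array([ 1.31600696e+00,  4.23831509e-01,  1.63068845e+00,  1.11146565e-05,
        1.08860749e+00, -1.89925738e-02]), 'qvel': array([ 0.00031475,  0.00244236, -0.00366071, -0.00012631, -0.00088632,
       -0.00071581]), 'joint_torque': array([-2.25771299e-03, -5.44612026e+01, -2.73671168e+01,  6.42524217e-02,
        2.27980746e-02, -9.63761227e-05]), 'ee_pos': array([145.83745237, 607.17101943, 221.90813975]), 'orientation': array([-3.69513427e-01, -3.11956429e+00,  2.38602130e-03]), 'ft_force': array([-0.55565737, -0.02752779,  1.1447309 ]), 'moment': array([-0.00853679,  0.0358354 , -0.02093674]), 'width': 87.83017812346841}
scene [ 851.8167418  -688.13613437  777.3654461 ] [-2.23929534 -0.5881368   0.2781937 ]
[427  79  27  28 367] [440.  92.] [[416. 671.  20.]]
[521 104  52  33 754] [547. 123.] [[689. 647.  20.]]
[321 225  17  22 299] [329. 236.] [[437.  54.  20.]]
[372 250  18  22 323] [380. 261.] [[550.  40.  20.]]
[292 261  18  24 326] [301. 273.] [[441. -56.  20.]]
side [ 103.63400361 -883.39372562  900.94254652] [-2.26678217  0.44658036 -0.16853866]
[301  84  45  19 378] [322.  93.] [[709. 649.  20.]]
[348 212  14  18 191] [354. 221.] [[543.  43.  20.]]
[300 221  14  18 198] [306. 230.] [[429.  57.  20.]]
[319 251  15  19 217] [326. 260.] [[434. -54.  20.]]
[401 461  57  19 579] [434. 473.] [[ 408. -566.   20.]]
```

View pics/scene0.png

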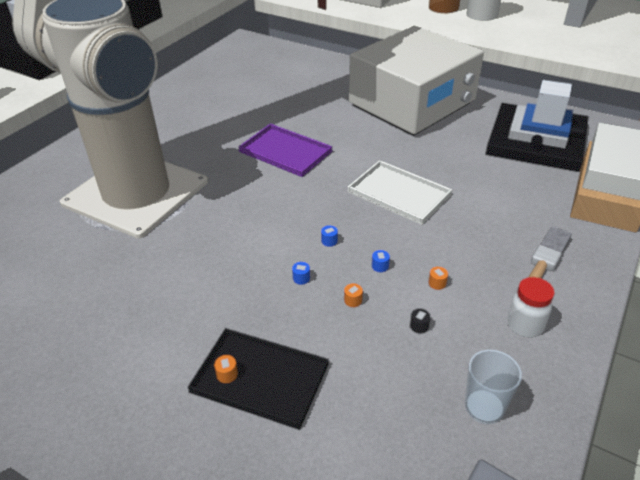

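Run:
```python
import cv2
i=cv2.imread('pics/scene0.png')[180:320,230:470]
cv2.imwrite('pics/crop.png',cv2.resize(i,None,fx=3.3,fy=3.3,interpolation=cv2.INTER_CUBIC))
```

```text
(no output)
```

View pics/crop.png

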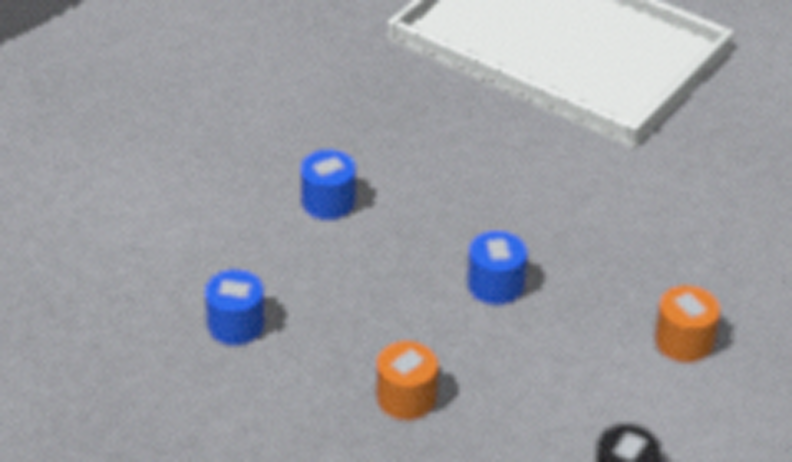

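The scene shows three blue mounts at pixels (329,236), (380,261) and (301,273), all with steel faces up. The others are orange (353,295), (438,277), (226,368) and black (420,320). The white tray is at (400,191); the purple one (285,149) and the black one (260,375) are not it. I'll take the two mounts nearest the white tray, (329,236) and (380,261), and leave (301,273). Next I'll measure precisely.

Run:
```python
from h import *
for n,roi in(('scene',(340,155,460,230)),('side',None)):
    im=get_image(n)
    for s,c,m in blobs(im,(95,90,40),(130,255,255)):
        p=cast(im,[c],20)[0]
        if not(-150<p[1]<150): continue
        # steel patch: hole in the blob
        f=m.astype(np.uint8); k,_=cv2.findContours(f,cv2.RETR_EXTERNAL,cv2.CHAIN_APPROX_NONE)
        g=np.zeros_like(f); cv2.drawContours(g,k,-1,1,-1); g-=f
        v,u=np.nonzero(g); print(n,'steel',len(u),cast(im,[[u.mean(),v.mean()]],28)[0].round(1),'blob',p.round(1))
    z=im['range_z']; hsv=cv2.cvtColor(im['pixels'],cv2.COLOR_RGB2HSV)
    m=cv2.inRange(hsv,(0,0,185),(180,40,255))
    k,l,s,c=cv2.connectedComponentsWithStats(m)
    for i in range(1,k):
        p=cast(im,[c[i]],5)[0]
        if s[i][4]>800 and 350<p[0]<800 and 100<p[1]<500:
            v,u=np.nonzero(l==i); q=cast(im,np.c_[u,v],16)[:,:2].astype(np.float32)
            print('tray',s[i],p.round(),cv2.minAreaRect(q))
```

```text
scene steel 25 [432.9  61.2  28. ] blob [436.6  54.5  20. ]
scene steel 26 [547.4  46.3  28. ] blob [550.3  39.9  20. ]
scene steel 32 [437.6 -50.4  28. ] blob [441.2 -56.1  20. ]
tray [ 348  160  104   59 2892] [490. 268.   5.] ((487.6350402832031, 259.3179626464844), (127.54501342773438, 180.625244140625), 82.36253356933594)
side steel 18 [547.   50.4  28. ] blob [543.3  42.6  20. ]
side steel 17 [432.3  66.   28. ] blob [429.3  57.5  20. ]
side steel 21 [436.2 -46.7  28. ] blob [433.7 -53.5  20. ]
```

```bash
cat >> h.py <<'E'
def shift(p):
    o=get_obs(); d=rot(o['orientation']).T@(np.array(p,float)-o['ee_pos'])/10
    print('at',o['ee_pos'].round(1),'w',round(o['width'],1),'F',o['ft_force'].round(1),'shift cm',d.round(2),'to',p); return d
E
python3 - <<'E'
from h import *
print(rot(get_obs()['orientation']).round(3)); print(shift((433,62,160))/14)
E
```

```text
[[-0.972  0.234 -0.   ]
 [ 0.234  0.972 -0.001]
 [ 0.    -0.001 -1.   ]]
at [145.9 607.4 222.2] w 87.9 F [-0.1  0.2  0.6] shift cm [-40.66 -46.32   6.26] to (433, 62, 160)
[-2.90401888 -3.30841873  0.44718157]
```

Call:
play_rows:
  plan: "7 -2.9 -3.31 0.45 0 0 0;7 -2.9 -3.31 0.45 0 0 0;7 -2.9 -3.31 0.45 0 0 0;7 -2.9 -3.31 0.45 0 0 0;7 -2.9 -3.31 0.45 0 0 0;7 -2.9 -3.31 0.45 0 0 0;7 -2.9 -3.31 0.45 0 0 0;7 -2.9 -3.31 0.45 0 0 0;7 -2.9 -3.31 0.45 0 0 0;7 -2.9 -3.31 0.45 0 0 0;7 -2.9 -3.31 0.45 0 0 0;7 -2.9 -3.31 0.45 0 0 0;7 -2.9 -3.31 0.45 0 0 0;7 -2.9 -3.31 0.45 0 0 0;7 0 0 0 0 0 0;7 0 0 0 0 0 0"

```text
t: 2.2
ee_pos: [432.1, 62.4, 159.6]
orientation: [-0.371, -3.119, -0.0]
ft_force: [-0.8, -0.5, -0.4]
width: 70.2
```

```bash
cat > w.py <<'E'
from h import *
import sys
im=get_image('wrist'); save(im,sys.argv[1]); print(np.array(im['eye']).round(), get_obs()['t'])
for s,c,m in blobs(im,(95,90,40),(130,255,255),300):
    f=m.astype(np.uint8); k,_=cv2.findContours(f,cv2.RETR_EXTERNAL,cv2.CHAIN_APPROX_NONE)
    g=np.zeros_like(f); cv2.drawContours(g,k,-1,1,-1); g-=f
    v,u=np.nonzero(g)
    if len(u)>20: print(s,'steel',len(u),u.mean().round(),v.mean().round(),cast(im,[[u.mean(),v.mean()]],28)[0].round(1))
E
python3 w.py w1.png; python3 -c "
from h import *
shift((433,62,160))"
```

```text
[358.  80. 323.] 2.25
[ 300  192   41   46 1228] steel 237 320.0 218.0 [431.2  63.1  28. ]
[ 167  227   47   46 1356] steel 218 186.0 255.0 [435.7 -49.   28. ]
[ 315  316   37   47 1243] steel 168 334.0 347.0 [546.5  47.9  28. ]
at [432.   62.8 159.6] w 70.0 F [ 0.3  0.5 -0.6] shift cm [-0.12 -0.05 -0.04] to (433, 62, 160)
```

View pics/w1.png

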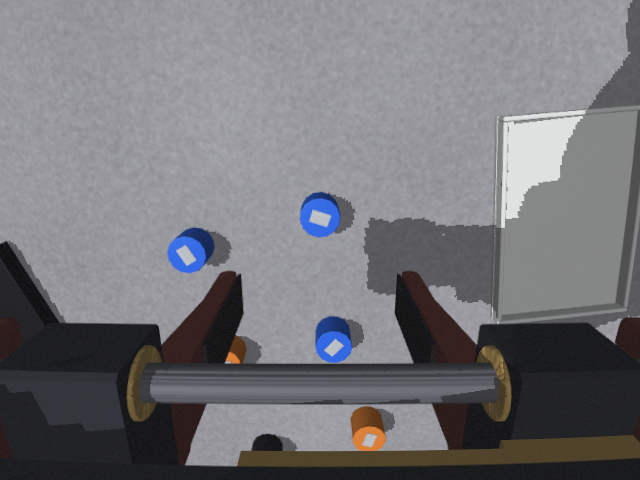

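The wrist view shows the target blue at (320,218) centred between the fingers' line, the second at (334,347), the one that stays at (186,255), and the tray at right. Descending on the first.

Call:
play_rows:
  plan: "7 -0.05 0 3.2 0 0 0;7 0 0 3.2 0 0 0;7 0 0 3.2 0 0 0;7 0 0 2.9 0 0 0;7 0 0 1.6 0 0 0;7 0 0 1.2 0 0 0;7 0 0 0 0 0 0;2.5 0 0 0 0 0 0;2.5 0 0 0 0 0 0;2.5 0 0 0 0 0 0;2.5 0 0 0 0 0 0;2.5 0 0 0 0 0 0;2.5 0 0 0 0 0 0;2.5 0 0 0 0 0 0"

```text
t: 4.0
ee_pos: [433.2, 62.1, 6.9]
orientation: [0.37, 3.119, 0.0]
ft_force: [-1.0, -0.4, 4.7]
width: 31.3
```

Run:
```python
from h import *
c=np.array([488,263.]);x=np.array([.991,-.133])
print(c-40*x,c+40*x)
shift((433,62,5)); shift((433,62,110)); shift((*(c-40*x),110))
```

```text
[448.36 268.32] [527.64 257.68]
at [433.2  62.1   6.9] w 31.3 F [-1.  -0.4  4.7] shift cm [ 0.01 -0.02  0.19] to (433, 62, 5)
at [433.2  62.1   6.9] w 31.3 F [-1.  -0.4  4.7] shift cm [ 1.000e-02 -2.000e-02 -1.031e+01] to (433, 62, 110)
at [433.2  62.1   6.9] w 31.3 F [-1.  -0.4  4.7] shift cm [  3.34  20.4  -10.31] to (np.float64(448.36), np.float64(268.32), 110)
```

Call:
play_rows:
  plan: "2.5 0 0 -1 0 0 0;2.5 0 0 -2 0 0 0;2.5 0 0 -3 0 0 0;2.5 0.1 0.5 -3 0 0 0;2.5 0.4 2.4 -1 0 0 0;2.5 0.55 3.5 0 0 0 0;2.5 0.65 4 0 0 0 0;2.5 0.65 4 0 0 0 0;2.5 0.55 3.5 0 0 0 0;2.5 0.4 2.4 0 0 0 0;2.5 0.04 0.1 0 0 0 0;2.5 0 0 0 0 0 0;2.5 0 0 0 0 0 0"

```text
t: 5.62
ee_pos: [447.9, 267.3, 106.7]
orientation: [-0.371, -3.119, 0.001]
ft_force: [0.5, -0.8, -0.4]
width: 31.6
```

```bash
python3 w.py w2.png;  python3 - <<'E'
from h import *
shift((448.4,268.3,12))
im=get_image('side'); save(im,'side2.png')
E
```

```text
[374. 285. 270.] 5.675
[ 280  251   79   92 4829] steel 847 318.0 310.0 [497. 255.  28.]
[ 56 400  41  35 957] steel 189 75.0 419.0 [546.5  47.   28. ]
at [448.  267.4 106.7] w 31.5 F [ 0.3 -0.6 -0.7] shift cm [-0.02  0.1   9.47] to (448.4, 268.3, 12)
```

View pics/w2.png

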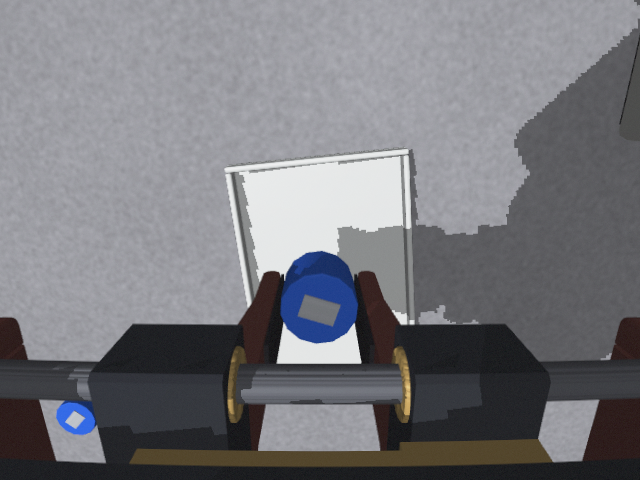

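The mount is held upright at (318,310). The tray's near short edge runs from corner (226,170) to (409,151). I'll cast those to check the tray.

Run:
```python
from h import *
im=get_image('wrist'); p=cast(im,[(226,170),(409,151)],16)[:,:2]; print(p)
d=p[1]-p[0]; print(np.linalg.norm(d)); d/=np.linalg.norm(d); n=np.array([d[1],-d[0]])
c=p.mean(0)+90*n; print('n',n,'centre',c,c-40*n,c+40*n)
shift((*(c-40*n),11))
```

```text
[[391.40661762 218.85747957]
 [407.31840298 336.81368054]]
119.02457838708106
n [ 0.99102389 -0.13368487] centre [488.55466062 265.8039417 ] [448.91370492 271.15133653] [528.19561632 260.45654688]
at [448.2 267.6 106.7] w 31.4 F [-0.  -0.1 -0.4] shift cm [0.01 0.36 9.57] to (np.float64(448.91370492422385), np.float64(271.151336526877), 11)
```

Call:
play_rows:
  plan: "2.5 0 0.25 2 0 0 0;2.5 0 0 2.5 0 0 0;2.5 0 0 2.5 0 0 0;2.5 0 0 1.2 0 0 0;2.5 0 0 0.6 0 0 0;2.5 0 0 0.3 0 0 0;2.5 0 0 0.2 0 0 0;2.5 0 0 0.1 0 0 0;2.5 0 0 0 0 0 0;2.5 0 0 0 0 0 0"

```text
t: 7.02
ee_pos: [448.8, 270.8, 12.9]
orientation: [0.37, 3.12, 0.0]
ft_force: [-0.8, -0.6, -0.3]
width: 31.3
```

Call:
play_rows:
  plan: "2.5 0 0 0.1 0 0 0;2.5 0 0 0.05 0 0 0;2.5 0 0 0 0 0 0;2.5 0 0 0 0 0 0"

```text
t: 7.52
ee_pos: [448.7, 270.7, 11.1]
orientation: [-0.37, -3.12, 0.0]
ft_force: [-0.3, 0.3, -1.1]
width: 31.4
```

Call:
play_rows:
  plan: "2.5 0 0 0.05 0 0 0;2.5 0 0 0.05 0 0 0;2.5 0 0 0 0 0 0;2.5 0 0 0 0 0 0"

```text
t: 8.02
ee_pos: [448.8, 270.8, 10.9]
orientation: [0.369, 3.12, 0.0]
ft_force: [-2.0, -1.6, 9.3]
width: 31.5
```

Contact is felt (9 N), so the mount is on the floor. Releasing, then on to the second mount.

Call:
play_rows:
  plan: "4.6 0 0 0 0 0 0;4.6 0 0 0 0 0 0;4.6 0 0 0 0 0 0;4.6 0 0 0 0 0 0;4.6 0 0 -1 0 0 0;4.6 0 0 -2.5 0 0 0;4.6 0 0 -4 0 0 0;7 0 0 -4 0 0 0;7 -1.7 -2.4 -1 0 0 0;7 -3 -4 0 0 0 0;7 -3 -4 0 0 0 0;7 -3 -4 0 0 0 0;7 -3 -4 0 0 0 0;7 -1 -1 0 0 0 0;7 0 0 0 0 0 0;7 0 0 0 0 0 0"

```text
t: 10.02
ee_pos: [545.7, 48.9, 135.2]
orientation: [-0.368, -3.119, -0.0]
ft_force: [-0.9, 0.6, 0.1]
width: 70.6
```

```bash
python3 w.py w3.png;  python3 - <<'E'
from h import *
shift((547,47.7,6.5))
im=get_image('scene'); cv2.imwrite('pics/s3.png',cv2.resize(im['pixels'][140:300,270:480,::-1],None,fx=3.5,fy=3.5))
E
```

```text
[471.  66. 298.] 10.075
[ 116   82   61   49 1985] steel 358 139.0 106.0 [435.3 -49.   28. ]
[ 296  200   44   50 1444] steel 272 318.0 229.0 [546.1  47.8  28. ]
at [545.7  49.  135.2] w 69.8 F [-0.2  0.   0.4] shift cm [-0.16 -0.1  12.87] to (547, 47.7, 6.5)
```

View pics/s3.png

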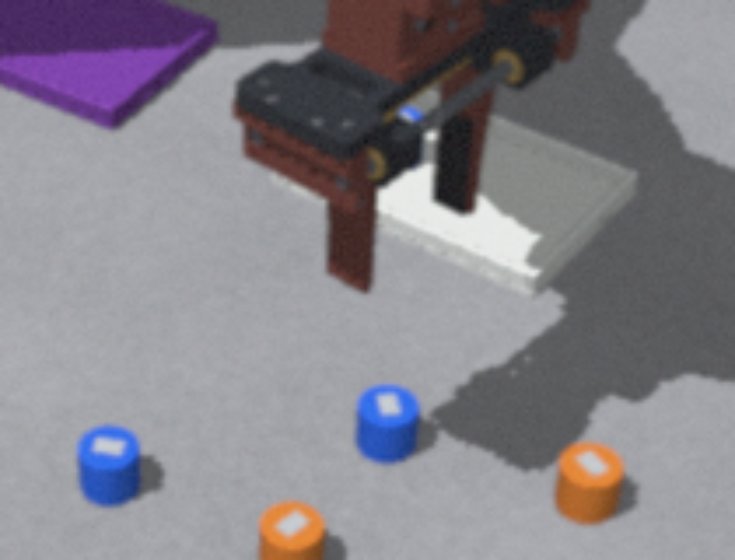

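The gripper is over the second blue mount (crop 387,420). The third is untouched (108,463) and the first shows blue in the tray (410,112). Descending.

Call:
play_rows:
  plan: "7 -0.1 -0.1 2.5 0 0 0;7 0 0 3 0 0 0;7 0 0 3 0 0 0;7 0 0 2.2 0 0 0;7 0 0 1.3 0 0 0;7 0 0 0.85 0 0 0;7 0 0 0 0 0 0;2.5 0 0 0 0 0 0;2.5 0 0 0 0 0 0;2.5 0 0 0 0 0 0;2.5 0 0 0 0 0 0;2.5 0 0 0 0 0 0;2.5 0 0 0 0 0 0;2.5 0 0 0 0 0 0"

```text
t: 11.88
ee_pos: [547.2, 46.6, 6.9]
orientation: [0.37, 3.119, 0.0]
ft_force: [-0.9, -1.0, 4.4]
width: 31.5
```

Run:
```python
from h import *
shift((528.2,260.5,97))
```

```text
at [547.2  46.6   6.9] w 31.5 F [-0.9 -1.   4.4] shift cm [ 6.85 20.36 -9.01] to (528.2, 260.5, 97)
```

Call:
play_rows:
  plan: "2.5 0 0 -1 0 0 0;2.5 0 0 -2 0 0 0;2.5 0 0 -3 0 0 0;2.5 0.2 0.6 -2.5 0 0 0;2.5 0.8 2.4 -0.5 0 0 0;2.5 1.15 3.4 0 0 0 0;2.5 1.3 3.9 0 0 0 0;2.5 1.3 3.9 0 0 0 0;2.5 1.15 3.4 0 0 0 0;2.5 0.8 2.4 0 0 0 0;2.5 0.15 0.4 0 0 0 0;2.5 0 0 0 0 0 0;2.5 0 0 0 0 0 0"

```text
t: 13.5
ee_pos: [528.1, 259.8, 96.7]
orientation: [-0.371, -3.119, 0.001]
ft_force: [-0.2, 0.2, -0.8]
width: 31.4
```

```bash
python3 w.py w4.png;  python3 - <<'E'
from h import *
shift((528.2,260.5,10.9))
E
```

```text
[454. 278. 260.] 13.55
[ 277   78   56   59 2052] steel 499 304.0 107.0 [446.1 270.8  28. ]
[ 280  253   79   92 4816] steel 854 319.0 312.0 [573.5 248.7  28. ]
at [528.2 259.8  96.7] w 31.2 F [ 0.  -0.3  0. ] shift cm [0.01 0.07 8.58] to (528.2, 260.5, 10.9)
```

View pics/w4.png

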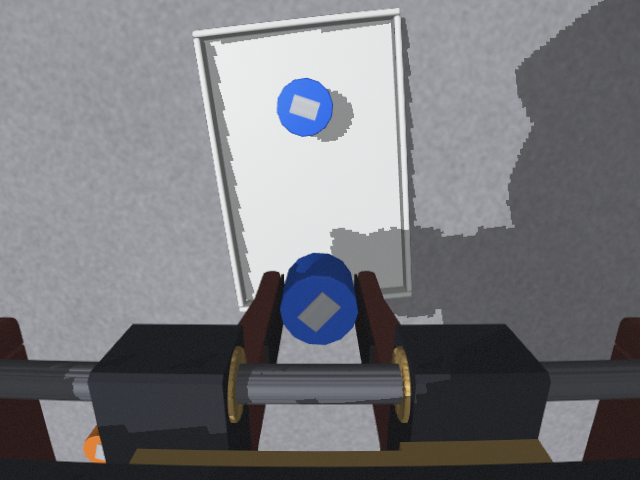

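The first mount stands flat in the tray at (304,107). The second is held at (319,312), and its spot inside the tray is free. Lowering.

Call:
play_rows:
  plan: "2.5 0 0 2 0 0 0;2.5 0 0 2.5 0 0 0;2.5 0 0 2 0 0 0;2.5 0 0 1 0 0 0;2.5 0 0 0.5 0 0 0;2.5 0 0 0.3 0 0 0;2.5 0 0 0.1 0 0 0;2.5 0 0 0.1 0 0 0;2.5 0 0 0.05 0 0 0;2.5 0 0 0 0 0 0;2.5 0 0 0 0 0 0"

```text
t: 14.92
ee_pos: [528.2, 260.9, 11.3]
orientation: [0.37, 3.12, 0.0]
ft_force: [0.7, 0.3, -0.1]
width: 31.5
```

Call:
play_rows:
  plan: "2.5 0 0 0.05 0 0 0;2.5 0 0 0.03 0 0 0;2.5 0 0 0 0 0 0;2.5 0 0 0 0 0 0"

```text
t: 15.42
ee_pos: [528.2, 260.9, 10.9]
orientation: [0.369, 3.12, 0.0]
ft_force: [-1.6, 0.0, 5.8]
width: 31.2
```

Contact at 5.8 N. Releasing and retreating upward and away.

Call:
play_rows:
  plan: "4.6 0 0 0 0 0 0;4.6 0 0 0 0 0 0;4.6 0 0 0 0 0 0;4.6 0 0 0 0 0 0;4.6 0 0 -1 0 0 0;4.6 0 0 -2.5 0 0 0;4.6 0 0 -4 0 0 0;4.6 0 0 -5 0 0 0;4.6 0 0 -5 0 0 0;4.6 -1 1 -2 0 0 0;4.6 -3 3 0 0 0 0;4.6 -3 3 0 0 0 0;4.6 -3 3 0 0 0 0;4.6 -2 2 0 0 0 0;4.6 0 0 0 0 0 0;4.6 0 0 0 0 0 0"

```text
t: 17.42
ee_pos: [671.8, 349.0, 205.3]
orientation: [-0.369, -3.119, 0.001]
ft_force: [0.3, 0.3, 0.1]
width: 46.2
```

Run:
```python
from h import *
im=get_image('scene'); cv2.imwrite('pics/s5.png',cv2.resize(im['pixels'][120:320,230:490,::-1],None,fx=3,fy=3))
im=get_image('wrist');save(im,'w5.png')
```

```text
(no output)
```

View pics/s5.png

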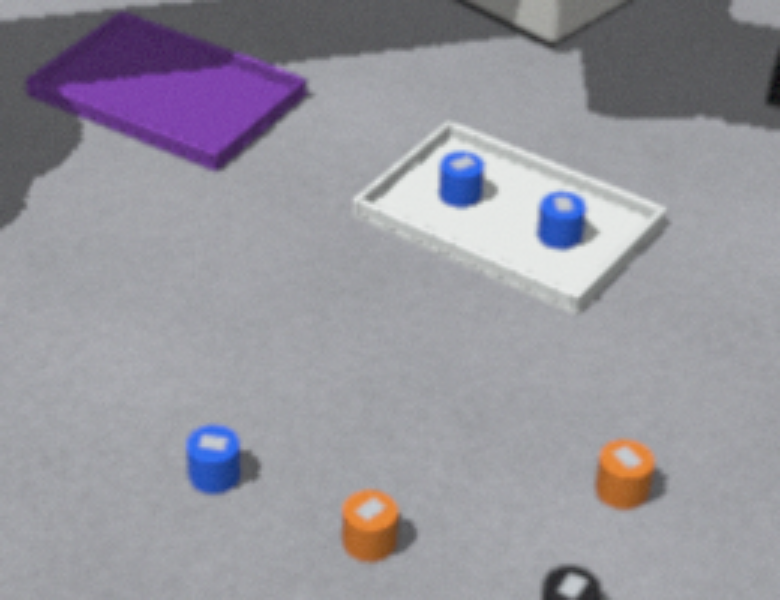

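View pics/w5.png

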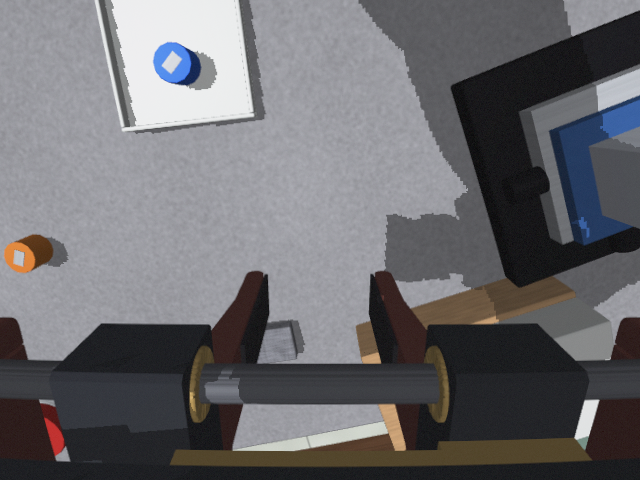

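Both mounts stand flat in the white tray with their steel faces up, at crop (461,180) and (562,220). The third still stands on the bench at (213,458), and the arm is clear of everything.

```bash
python3 -c "
from workcell import *
print(close_job())"
```

```text
the job is handed in; nothing more can be done
None
```

Two of the blue mounts are in the white tray, about 80 mm apart, and the job is handed in. I lowered each one until I felt light contact with the tray floor (about 9 N and 6 N) before letting go.

The last pictures show both standing flat inside the tray with their steel faces up. The third blue mount is still upright at its original spot on the bench, and the neighbouring orange and black mounts look undisturbed. The arm ended clear of everything at about 17.5 s, and no check failed.

The one small disagreement was the tray centre: the scene camera and the wrist camera differed by several mm. I used the wrist camera's value.

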